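Lock the drill-station vise with its sliding bolt

ROBOT

A 6-joint arm with a two-finger parallel gripper is mounted at the origin on the work surface. World frame = base frame: x ahead of the robot, y to its left, z up, the work surface at z = 0. Lengths are in m, angles in degrees, forces in N, time in s.
With the tool pointing down it reaches from about 0.3 to 0.75 m from the base axis. Payload 8.5 kg.
Tool frame: the origin (TCP) lies at the very end of the fingers, on their centre line; the grasp point (between the pads) lies 19 mm behind it; z points along the fingers, y is the line along which they close (so a half turn about z gives the same grasp; the last joint's range is limited). The gripper opens to 85 mm and grips with 20 to 120 N. Pads are 22 mm wide; open, the fingers measure 114 mm over their backs; the gripper's body (76 mm by 85 mm) begins 54 mm behind the grasp point. The pads swing forward as they close: fully open they stand 13 mm farther back than shut.
Start: joints at [-81.893, 21.807, 74.336, -0, 83.858, -12.336], TCP at [0.192, -0.515, 0.231] pointing down, gripper open.
Joint ranges: [-178.18, 178.18], [-50.72, 133.34], [12.68, 142.11], [-81.47, 261.47], [9.98, 163.14], [-165.26, 165.26]. Speed limits (degrees/s): [136.94, 136.94, 180, 180, 180, 180].

INTERFACE

Orientations are given as a 3x3 rotation matrix whose columns are the frame's x, y, z axes.
In Python, from rig import env, imaging gives the robot as it stands. The module is installed in compiled form; this text tells all that it offers.
- The arm moves only by the tool arm_command, never from a script. Its arguments are lists of equal length, an entry for each row: "turn": the turn, a rotation vector about the tool's x, y, z in units of 5 degrees (1.0 is 5 degrees), a list of three; "xyz": the shift along the tool's x, y, z in units of 50 mm (1.0 is 50 mm), a list of three; "claw": the finger opening in mm, from 0 to 85.4. A call has 1 to 12 rows; each row shifts and turns the commanded pose from where the row before left it, along the tool's axes as they then stand; what a row does not reach is not made up. A row lasts 1/10 s, in which the tool goes at most 50 mm and 8.59 degrees, less where a joint would pass 70% of its speed; a pose out of reach is approached as far as the arm can. A call is refused whole if a number of a shift passes 1 or a number of a turn 1, either way. A call with a gripper value outside its range is refused whole. The fingers move at their own pace and stop on an object; "squeeze" is the grip in N (left out, the last holds). Time passes only in rows, so rows that do not move let the fingers close. It gives the time, the measured TCP pose, the force, the opening and the grip force at its end, in the units of the state.
- env.observe(): the state, without advancing time (a new reading comes with each control period).
- imaging.get_image(name): name is "scene" or "top"; returns (picture, depth): 400x640x3 uint8, blue, green, red; 400x640 float32, m along the optical axis (not along the pixel's ray), 0 where there is no reading.
- imaging.camera_info(name): a dict with "camera_matrix" (3x3 intrinsics, pixels), "rvec" (rotation vector, rad) and "tvec" (3), from world to camera coordinates, as OpenCV has them. Camera axes: x right, y down, z forward; pixel columns grow to the right and rows downward; lengths in m; the calibration is good to about 2 mm. A picture is of the moment at which its call begins. camera_info takes no time and is no camera call.
- env.close_job(): hands the job in; it is judged then, once.
The state is a dict: "time_s": time; "q": joint angles; "qvel": joint speeds; "joint_efforts": joint torques, N m; "position": TCP position; "tool_rot": TCP orientation; "ft_force": force on the tool from outside, world axes, zero at the start; "wrist_torque": the same for the moment, N m; "grip_width": finger opening in m; "gripper_force": force on a finger pad.
Only numpy, scipy, OpenCV 4.12 (cv2) and the standard library are available. Lean on these libraries where they do the work, as an engineer would, in place of code of your own. Each camera call takes 0.05 s, during which the arm holds its last target. There are 200 camera calls.

TASK

Lock the small vise at its drilling station: by the upright square handle of its bolt, slide the vise carriage along the dovetail slide until the bolt faces the keeper block, feel for the keeper's slot with the bolt tip, and push the bolt across until it is fully home in the keeper, then let go. Nobody measured where along its bracket the slotted block was clamped, so search with a light touch and never force the bolt against the keeper; leave the other things on the counter where they are.

Things in the scene. Friction and masses are not known exactly. Their poses are not given: they have to be found in the camera images.
- slide_base: Fixed steel dovetail slide on a dark bed plate (175 x 400 mm, 12 mm thick). Origin on the counter (z = 0) midway along the slide, under its centre line. Own y runs along the slide; own x points across it, from the carriage towards the keeper, and is the direction in which the bolt is pushed; z up.
- carriage (a joint): Position (m) of the vise carriage along the slide: its centre is at own y = this value in the slide_base frame. Range -0.105 to 0.105; about 3 N to push, stays where left; about 2 kg. Steel saddle 96 mm (x) by 160 mm (y), top 48 mm above the counter. The bolt lies across it, 50 mm to +y of the centre, in two U-shaped guides (tops 72 mm above the counter).
- vise_top (a point): Top of the vise, which covers the -y end of the carriage; jaws 60 mm wide (y), up to 87 mm above the counter. This point is at the middle of the jaws, 95 mm to -y of the bolt's handle; no part of the vise comes nearer to the handle's axis than 60 mm.
- handle (a joint): How far (m) the bolt's handle has been pushed towards the keeper: 0 fully drawn back, 0.040 at its end stop, fully home. Slides with about 2 N of friction and stays where it is left. At 0 the handle's axis is at own x = -0.020 in the slide_base frame, at 0.040 at x = +0.020.
- handle_grip (a point): Point on the axis of the bolt's handle where it is best gripped, 100 mm above the counter. The handle is an upright square steel post, 18 x 18 mm, sides parallel to the slide_base x and y axes, top 115 mm above the counter; above 75 mm it is free all round. Pushed along own y it carries the whole carriage, pushed along own x it carries the bolt.
- bolt_rod: Square steel bolt, 10 x 10 mm, 110 mm long, 62 mm above the counter. Origin at its front end (tip); axes as slide_base. With the handle at 0 the tip is 14 mm short of the keeper's face. It is sprung on the handle: if the tip is blocked, the handle goes on 8 mm against a spring (2.4 to 7.2 N), then solid: force climbs at once. Opposite the slot the tip springs in and the force drops.
- keeper: Keeper beside the slide, on the bed plate: dark bracket 112 mm long (own y), 28 mm thick, with a bright steel block 84 mm long, 28 mm thick, top 70 mm above the counter, clamped on it. Origin at the centre of the bracket's underside, 12 mm above the counter; axes as slide_base. In the block's middle is one upright slot, 13 mm wide, open above and right through along x.
- keeper_face (a point): Point above the bracket's centre, on the block's flat face towards the carriage, at bolt height (x = 0.066 in the slide_base frame). The block, hence its slot's middle, is clamped anywhere up to 14 mm to either side (own y) of this point: that offset is not reported. The blank faces beside the slot are 35 mm wide each. Bolt fully home: tip 26 mm past the face, 1.5 mm play each side.
- bushing: White nylon drill guide bushing, 30 mm across, 30 mm high, standing on the bed plate. Origin under its centre. Leave alone.
- clamp_a: Steel hold-down clamp, 110 x 28 x 28 mm, lying on the counter on the carriage's side of the slide. Origin under its centre, own x along it. Leave alone.
- clamp_b: Another such clamp, lying on the counter beyond the slide. Leave alone.
- mallet: Grey rubber mallet, 260 mm long, head 60 mm across, lying on the counter. Leave alone.
- countersink: Hand countersink with a blue handle, 150 mm long, 26 mm high. Leave alone.
- file: Flat file with a wooden handle, 290 mm long, 26 mm high. Leave alone.

How it is judged:
By the outcome, as a careful person would: the job done as asked, in the order asked, and still so for the second after the job is handed in, with the robot touching nothing.
It also fails if it takes over 58 s, if anything falls off the work surface, if the arm or the gripper's body presses on something with over 40 N, if the wrist force passes 120 N, or if a joint passes its speed limit or range.

## Working session

There is one attempt and no reset: what is moved stays moved. The work goes in short steps, Python scripts to look and compute and a tool call to move; the robot and the scene stay as the last step left them, time stands still between calls to the robot, and variables do not carry over. Pictures are saved under pics/ and viewed, at most 10 in all, crops included, and the job is handed in when it is done.

Besides the shell and the picture viewer there is one more tool, called after "Emit:" as name(argument=value, ...) on one line, values as JSON. arm_command: Moves the arm, as the interface text tells. Its arguments: {"type":"object","properties":{"turn":{"type":"array"},"xyz":{"type":"array"},"claw":{"type":"array"},"squeeze":{"type":"number"}},"required":["turn","xyz","claw"]}

```bash
mkdir -p pics
cat > h.py <<'E'
import numpy as np, cv2
from rig import env, imaging
def cam(n):
    c=imaging.camera_info(n);K=np.array(c["camera_matrix"],float);R=cv2.Rodrigues(np.array(c["rvec"],float))[0];t=np.array(c["tvec"],float).ravel();return K,R,t
def shot(n):
    im,d=imaging.get_image(n);np.savez('%s.npz'%n,im=im,d=d,**dict(zip("KRt",cam(n))));return im,d
def load(n): return np.load('%s.npz'%n)
def pt(s,u,v,d=None):
    d=s['d'][v,u] if d is None else d
    return s['R'].T@(d*np.linalg.inv(s['K'])@[u,v,1]-s['t'])
def cloud(s):
    v,u=np.mgrid[0:400,0:640];d=s['d']
    P=np.stack([u*d,v*d,d],-1)@np.linalg.inv(s['K']).T
    P=(P-s['t'])@s['R'];P[d==0]=np.nan;return P
E
python3 - <<'E'
from h import *
for n in("scene","top"):
    im,d=shot(n);cv2.imwrite(f'pics/{n}0.png',im);K,R,t=cam(n);print(n,K[0,0],-R.T@t,R[2])
s=env.observe();print(s['position'],s['tool_rot'],s['time_s'],s['ft_force'])
E
```

```text
scene 470.11893512030406 [1.42550914 0.18018908 0.95850827] [-0.69285104 -0.17125818 -0.70044848]
top 453.45917187693937 [ 0.47679079 -0.0587518   1.40124177] [ 0.06314744  0.01810515 -0.99783997]
[ 0.19206816 -0.51509372  0.23077071] [[ 9.37026281e-01  3.49258818e-01 -1.62040030e-04]
 [ 3.49258721e-01 -9.37025413e-01  1.31186504e-03]
 [ 3.06344807e-04 -1.28584591e-03 -9.99999126e-01]] 0.1 [ 0.05325035 -0.14725117 -0.63181327]
```

View pics/scene0.png

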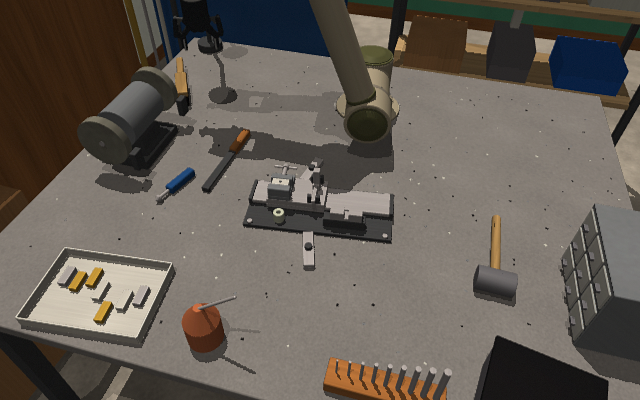

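View pics/top0.png

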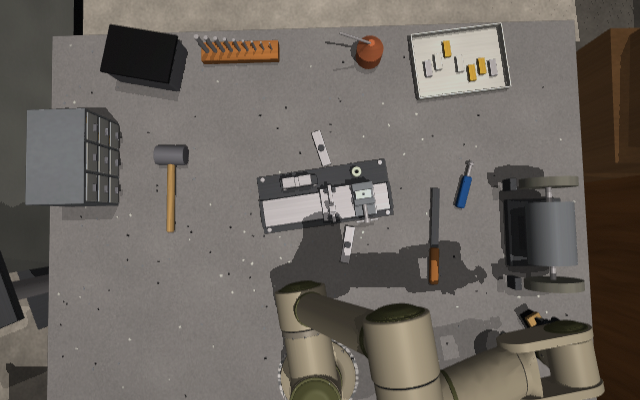

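The top view shows the slide at about (325,195), with the carriage to the right. The handle and bolt are near (328,200), the keeper near (297,182) and the bushing at (356,171). World +x is up in the image and +y is left. I'll look closer.

Run:
```python
from h import *
a=load('top')['im'][145:245,245:405];b=load('scene')['im'][150:250,235:400]
a=cv2.resize(a,None,fx=4.8,fy=4.8,interpolation=2)[:, :792];cv2.imwrite('pics/tc.png',a)
cv2.imwrite('pics/sc.png',cv2.resize(b,None,fx=4.8,fy=4.8,interpolation=2))
s=load('top');P=cloud(s)
# bed plate: corners (screws) and levels
for u,v in [(262,180),(383,164),(268,230),(391,212),(297,182),(325,188),(330,200),(350,190),(360,200)]: print(u,v,P[v,u].round(4))
```

```text
262 180 [0.5965 0.1573 0.0189]
383 164 [ 0.6368 -0.2156  0.0088]
268 230 [0.4432 0.1417 0.0175]
391 212 [ 0.4886 -0.2344  0.0149]
297 182 [0.5845 0.047  0.0564]
325 188 [ 0.5635 -0.0362  0.0699]
330 200 [ 0.528  -0.0499  0.0647]
350 190 [ 0.5567 -0.1101  0.0531]
360 200 [ 0.5251 -0.1372  0.0829]
```

View pics/tc.png

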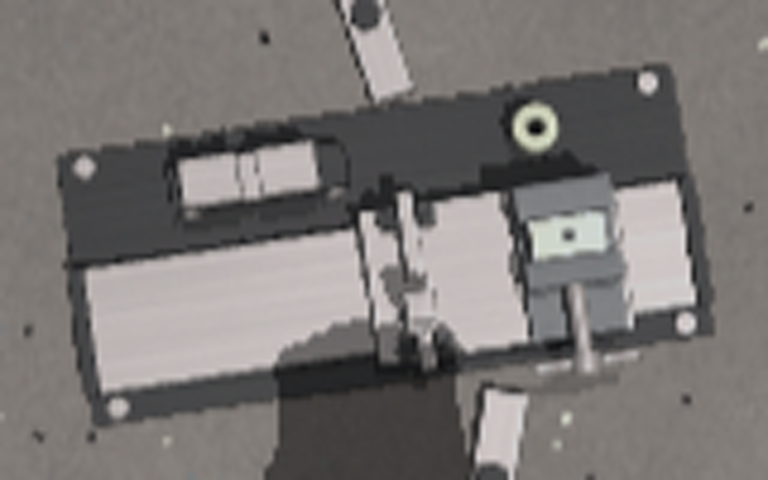

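View pics/sc.png

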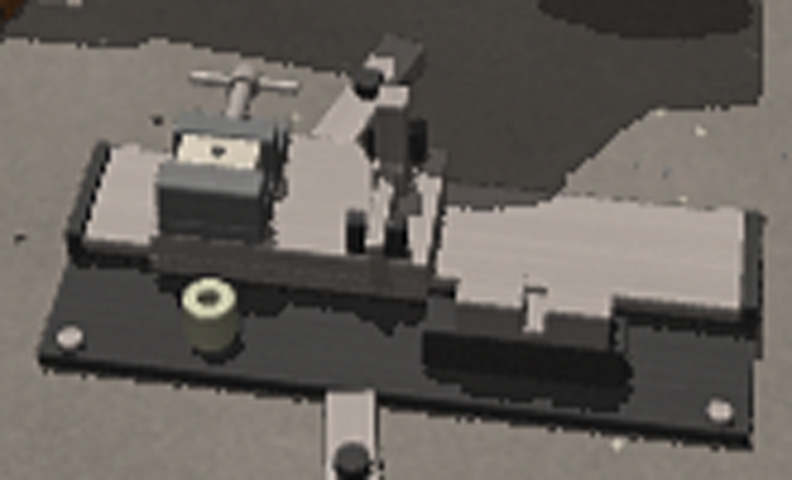

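The top crop shows screws at (85,167), (648,83), (118,408) and (685,323), and the keeper slot at about (249,173). In the scene crop the handle's top is at about (391,97) and the slot at about (535,312). I'll intersect the rays at known heights and triangulate from both views.

```bash
cat >> h.py <<'E'
def ray(s,u,v):
    return -s['R'].T@s['t'], s['R'].T@np.linalg.inv(s['K'])@[u,v,1]
def atz(s,u,v,z):
    c,r=ray(s,u,v);return c+r*(z-c[2])/r[2]
def tri(a,ua,b,ub):
    c1,r1=ray(a,*ua);c2,r2=ray(b,*ub);k=np.linalg.lstsq(np.c_[r1,-r2],c2-c1,rcond=None)[0]
    p,q=c1+k[0]*r1,c2+k[1]*r2;return (p+q)/2,np.linalg.norm(p-q)
E
python3 - <<'E'
from h import *
T=load('top');S=load('scene')
tp=lambda x,y:(245+(x+.5)/4.8-.5,145+(y+.5)/4.8-.5)
sp=lambda x,y:(235+(x+.5)/4.8-.5,150+(y+.5)/4.8-.5)
w=[atz(T,*tp(*p),.014) for p in [(85,167),(648,83),(118,408),(685,323)]]
c=np.mean(w,0);d=(w[0]-w[1]+w[2]-w[3])[:2];d/=np.linalg.norm(d);print('w',np.round(w,4),'c',c,'yaw of +y',np.degrees(np.arctan2(d[1],d[0]))-90)
w2=[atz(S,*sp(*p),.014) for p in [(69,338),(720,410)]];print(np.round(w2,4))
print('tri screws',tri(T,tp(85,167),S,sp(720,410)),tri(T,tp(648,83),S,sp(69,338)))
print('slot',tri(T,tp(249,160),S,sp(537,291)),atz(T,*tp(249,172),.07),atz(S,*sp(537,291),.07))
print('bushing',tri(T,tp(536,127),S,sp(209,297)))
ex=np.array([d[1],-d[0]]);print('ex',ex,'ey',d)
h=atz(S,*sp(391,97),.115);print('handle',h)
for z in(.1,.115,.13):
  q=atz(S,*sp(391,97),z);uv=T['K']@(T['R']@q+T['t']);uv=uv[:2]/uv[2];print(z,(uv-[245,145])*4.8)
for T_ in (S,T):
  P=cloud(T_);m=(P[...,2]>.095)&(P[...,2]<.13)&(abs(P[...,0]-.52)<.15)&(abs(P[...,1]+.05)<.15)
  Q=P[m];print(len(Q),np.median(Q,0) if len(Q) else '',np.argwhere(m).min(0) if len(Q) else '',np.argwhere(m).max(0) if len(Q) else '')
E
```

```text
w [[ 0.5988  0.157   0.014 ]
 [ 0.643  -0.2049  0.014 ]
 [ 0.4443  0.1385  0.014 ]
 [ 0.4892 -0.2233  0.014 ]] c [ 0.54381312 -0.03315332  0.014     ] yaw of +y 7.025619590535058
[[ 0.6407 -0.2059  0.014 ]
 [ 0.5944  0.157   0.014 ]]
tri screws (array([0.59831909, 0.1567214 , 0.01833075]), np.float64(0.0007301413044878902)) (array([ 0.64276392, -0.20472   ,  0.0165116 ]), np.float64(0.0002716787579767774))
slot (array([0.59437532, 0.04828344, 0.07799603]), np.float64(0.003521429979536876)) [0.58805967 0.04735151 0.07      ] [0.58634839 0.04880244 0.07      ]
bushing (array([ 0.61384567, -0.13083864,  0.04178033]), np.float64(0.0003880077242440915))
ex [0.99249156 0.12231314] ey [-0.12231314  0.99249156]
handle [ 0.50397225 -0.05607518  0.115     ]
0.1 [426.6049248  328.99007719]
0.115 [418.78380169 301.17333987]
0.13 [410.79219351 272.7502525 ]
64 [ 0.5082661  -0.05489938  0.11186762] [168 313] [177 319]
42 [ 0.50343705 -0.0553918   0.11485211] [204 329] [211 355]
```

Slide yaw is about 7.0°, with own x = (0.992, 0.122). The handle axis is at about (0.503, −0.056), top 0.115. The slot is about 93 mm along +y from it, which agrees with the text's geometry. I'll turn the tool 13.4° so it closes along own y, then go above the handle.

Emit:
arm_command(turn=[[0,0,0.9],[0,0,0.9],[0,0,0.88],[0,0,0],[0,0,0],[0,0,0],[0,0,0],[0,0,0],[0,0,0],[0,0,0],[0,0,0],[0,0,0]], xyz=[[0,0,0],[0,0,0],[0,0,0],[0.4,-0.5,0],[0.6,-0.7,0],[0.6,-0.7,0],[0.6,-0.7,0],[0.6,-0.7,0],[0.6,-0.7,0],[0.6,-0.7,0],[0.6,-0.7,0],[0.6,-0.7,0]], claw=[60,60,60,60,60,60,60,60,60,60,60,60])

```text
time_s: 1.3
position: [0.4133, -0.179, 0.2313]
tool_rot: [[0.992, 0.122, -0.0], [0.122, -0.992, 0.0], [-0.0, -0.0, -1.0]]
ft_force: [0.8, -0.4, -0.8]
grip_width: 0.0601
gripper_force: 0.0
```

Emit:
arm_command(turn=[[0,0,0],[0,0,0],[0,0,0],[0,0,0],[0,0,0],[0,0,0]], xyz=[[0.6,-0.6,0],[0.6,-0.6,0],[0.5,-0.6,0.2],[0.4,-0.46,0.5],[0,0,0.5],[0,0,0]], claw=[60,60,60,60,60,60])

```text
time_s: 1.9
position: [0.5017, -0.0545, 0.1685]
tool_rot: [[0.992, 0.124, -0.006], [0.124, -0.992, 0.002], [-0.006, -0.003, -1.0]]
ft_force: [-0.3, -0.4, 0.5]
grip_width: 0.0599
gripper_force: 0.0
```

Run:
```python
from h import *
for n in("scene","top"): shot(n)
T=load('top');S=load('scene')
a=S['im'][120:220,255:385];b=T['im'][145:245,265:395]
cv2.imwrite('pics/c2.png',np.hstack([cv2.resize(x,(400,308),interpolation=2) for x in(a,b)]))
s=env.observe();print(s['position'],s['ft_force'])
```

```text
[ 0.50305601 -0.05601414  0.17171023] [-0.21442056  0.07932604  0.47276162]
```

View pics/c2.png

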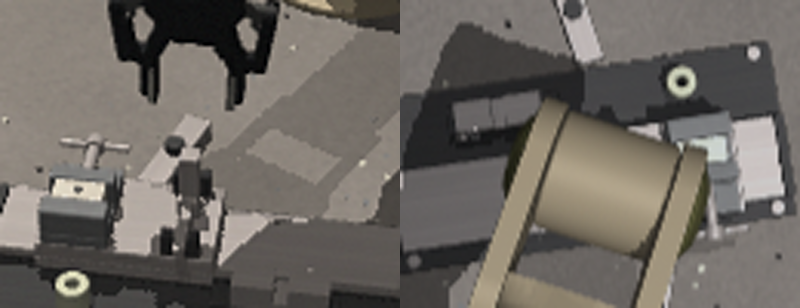

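The left half shows the fingertips (about (150,102) and (233,108)) straddling the handle top at (192,160), well centred. Descending and gripping.

Emit:
arm_command(turn=[[0,0,0],[0,0,0],[0,0,0],[0,0,0],[0,0,0],[0,0,0],[0,0,0],[0,0,0],[0,0,0],[0,0,0],[0,0,0],[0,0,0]], xyz=[[0,0,0.4],[0,0,0.4],[0,0,0.4],[0,0,0.3],[0,0,0.25],[0,0,0],[0,0,0],[0,0,0],[0,0,0],[0,0,0],[0,0,0],[0,0,0]], claw=[60,60,60,60,60,60,30,10,10,10,10,10], squeeze=60)

```text
time_s: 3.2
position: [0.5036, -0.056, 0.0849]
tool_rot: [[0.992, 0.123, 0.002], [0.123, -0.992, -0.001], [0.002, 0.001, -1.0]]
ft_force: [-1.2, 0.1, 6.7]
grip_width: 0.0169
gripper_force: 58.7
```

Gripped. Now sliding the carriage about 93 mm along own +y (tool −y).

Emit:
arm_command(turn=[[0,0,0],[0,0,0],[0,0,0],[0,0,0],[0,0,0],[0,0,0],[0,0,0],[0,0,0],[0,0,0],[0,0,0],[0,0,0],[0,0,0]], xyz=[[0,-0.1,0],[0,-0.2,0],[0,-0.2,0],[0,-0.2,0],[0,-0.2,0],[0,-0.2,0],[0,-0.2,0],[0,-0.2,0],[0,-0.2,0],[0,-0.1,0],[0,-0.06,0],[0,0,0]], claw=[10,10,10,10,10,10,10,10,10,10,10,10])

```text
time_s: 4.4
position: [0.4922, 0.0368, 0.0849]
tool_rot: [[0.992, 0.123, 0.002], [0.123, -0.992, -0.0], [0.002, 0.001, -1.0]]
ft_force: [-2.0, 2.5, 6.7]
grip_width: 0.0166
gripper_force: 59.7
```

Run:
```python
from h import *
for n in("scene","top"): shot(n)
T=load('top');S=load('scene')
a=S['im'][165:245,290:400];b=T['im'][145:225,265:375]
cv2.imwrite('pics/c3.png',np.hstack([cv2.resize(x,(400,291),interpolation=2) for x in(a,b)]))
s=env.observe();print(s['position'],s['ft_force'])
```

```text
[0.49225179 0.03680581 0.08495416] [-0.5987241   2.03175599  6.32073777]
```

View pics/c3.png

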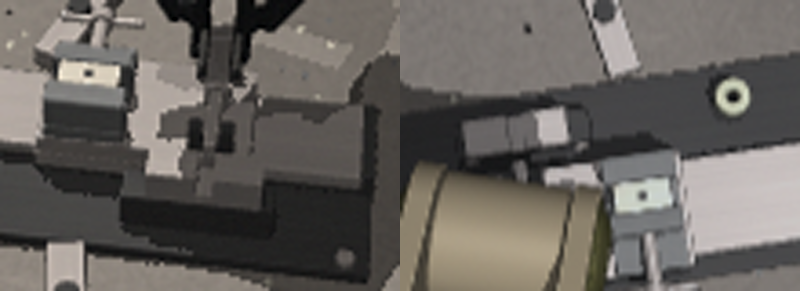

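The bolt tip (right half, about (520,175)) is nearly opposite the slot (about (505–510,132)). Now a gentle advance to just past first contact.

Emit:
arm_command(turn=[[0,0,0],[0,0,0],[0,0,0],[0,0,0],[0,0,0],[0,0,0],[0,0,0]], xyz=[[0.06,0,0],[0.06,0,0],[0.06,0,0],[0.04,0,0],[0.04,0,0],[0.02,0,0],[0,0,0]], claw=[10,10,10,10,10,10,10])

```text
time_s: 5.2
position: [0.506, 0.0386, 0.0849]
tool_rot: [[0.992, 0.123, 0.002], [0.123, -0.992, 0.0], [0.002, 0.0, -1.0]]
ft_force: [-1.3, 0.9, 7.4]
grip_width: 0.0171
gripper_force: 59.8
```

Emit:
arm_command(turn=[[0,0,0],[0,0,0],[0,0,0]], xyz=[[0.02,0,0],[0.02,0,0],[0,0,0]], claw=[10,10,10])

```text
time_s: 5.5
position: [0.508, 0.0388, 0.0849]
tool_rot: [[0.992, 0.123, 0.002], [0.123, -0.992, 0.0], [0.002, 0.0, -1.0]]
ft_force: [-1.4, 2.2, 7.3]
grip_width: 0.0171
gripper_force: 59.8
```

Emit:
arm_command(turn=[[0,0,0],[0,0,0],[0,0,0]], xyz=[[0.02,0,0],[0.02,0,0],[0,0,0]], claw=[10,10,10])

```text
time_s: 5.8
position: [0.5099, 0.039, 0.0849]
tool_rot: [[0.992, 0.123, 0.002], [0.123, -0.992, 0.0], [0.002, 0.0, -1.0]]
ft_force: [-1.2, 2.1, 7.5]
grip_width: 0.0167
gripper_force: 59.8
```

Emit:
arm_command(turn=[[0,0,0],[0,0,0],[0,0,0]], xyz=[[0.02,0,0],[0.02,0,0],[0,0,0]], claw=[10,10,10])

```text
time_s: 6.1
position: [0.5119, 0.0393, 0.085]
tool_rot: [[0.992, 0.123, 0.002], [0.123, -0.992, 0.0], [0.002, 0.0, -1.0]]
ft_force: [-1.1, 1.5, 7.6]
grip_width: 0.0169
gripper_force: 59.8
```

Run:
```python
from h import *
for n in("scene","top"): shot(n)
T=load('top');S=load('scene')
a=S['im'][185:225,320:375];b=T['im'][160:200,275:330]
cv2.imwrite('pics/c4.png',np.hstack([cv2.resize(x,(400,291),interpolation=2) for x in(np.clip(a*2.0,0,255).astype('uint8'),np.clip(b*2.0,0,255).astype('uint8'))]))
```

```text
(no output)
```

View pics/c4.png

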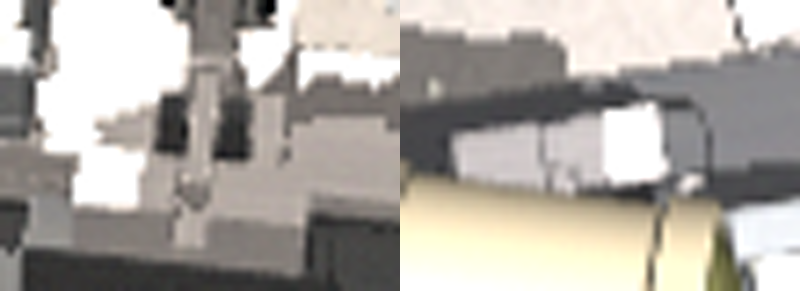

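The bolt tip (left half, about (195,190)) is at the mouth of the slot (about (190,235)), and there has been no spring force. I'll continue in small checked steps.

Emit:
arm_command(turn=[[0,0,0],[0,0,0],[0,0,0]], xyz=[[0.04,0,0],[0.04,0,0],[0,0,0]], claw=[10,10,10])

```text
time_s: 6.5
position: [0.516, 0.0398, 0.0849]
tool_rot: [[0.992, 0.123, 0.002], [0.123, -0.992, 0.0], [0.002, 0.0, -1.0]]
ft_force: [-1.9, 1.4, 6.7]
grip_width: 0.0168
gripper_force: 59.8
```

24 mm with only friction felt, so the tip is in the slot. Pushing on towards the end stop.

Emit:
arm_command(turn=[[0,0,0],[0,0,0],[0,0,0],[0,0,0],[0,0,0]], xyz=[[0.04,0,0],[0.04,0,0],[0.04,0,0],[0.04,0,0],[0,0,0]], claw=[10,10,10,10,10])

```text
time_s: 7.0
position: [0.524, 0.0408, 0.0849]
tool_rot: [[0.992, 0.123, 0.002], [0.123, -0.992, 0.0], [0.002, -0.0, -1.0]]
ft_force: [-0.9, 1.4, 6.2]
grip_width: 0.0171
gripper_force: 59.8
```

Emit:
arm_command(turn=[[0,0,0],[0,0,0],[0,0,0],[0,0,0]], xyz=[[0.04,0,0],[0.04,0,0],[0.04,0,0],[0,0,0]], claw=[10,10,10,10])

```text
time_s: 7.4
position: [0.5281, 0.0413, 0.0849]
tool_rot: [[0.992, 0.123, -0.003], [0.123, -0.992, -0.0], [-0.003, 0.0, -1.0]]
ft_force: [-9.9, -0.2, 11.7]
grip_width: 0.0172
gripper_force: 60.6
```

A firm stop at about 36 mm of travel. The handle is now about 60 mm short of the slot centre in own x, so it sits at own x ≈ +0.020, which is home. Before letting go I'll press 1 mm more to confirm the stop.

Emit:
arm_command(turn=[[0,0,0],[0,0,0],[0,0,0]], xyz=[[0.02,0,0],[0,0,0],[0,0,0]], claw=[10,10,10])

```text
time_s: 7.7
position: [0.5281, 0.0414, 0.0849]
tool_rot: [[0.992, 0.123, -0.005], [0.123, -0.992, -0.001], [-0.005, 0.0, -1.0]]
ft_force: [-14.0, -1.7, 15.2]
grip_width: 0.0174
gripper_force: 60.9
```

Solid stop with no movement. Letting go and lifting clear.

Emit:
arm_command(turn=[[0,0,0],[0,0,0],[0,0,0],[0,0,0],[0,0,0],[0,0,0],[0,0,0],[0,0,0],[0,0,0],[0,0,0],[0,0,0]], xyz=[[0,0,0],[0,0,0],[0,0,0],[0,0,0],[0,0,-0.2],[0,0,-0.5],[0,0,-0.6],[-0.6,0,-0.6],[-0.8,0,-0.6],[-0.8,0,0],[0,0,0]], claw=[30,45,50,50,50,50,50,50,50,50,50])

```text
time_s: 8.8
position: [0.4176, 0.0281, 0.2101]
tool_rot: [[0.992, 0.122, 0.0], [0.122, -0.992, -0.0], [0.0, 0.0, -1.0]]
ft_force: [0.2, -0.2, 0.8]
grip_width: 0.0502
gripper_force: 0.0
```

Run:
```python
from h import *
for n in("scene","top"): shot(n)
T=load('top');S=load('scene')
a=S['im'][165:240,300:400];b=T['im'][150:225,265:365]
cv2.imwrite('pics/c5.png',np.hstack([cv2.resize(np.clip(x*1.6,0,255).astype('uint8'),(400,300),interpolation=2) for x in(a,b)]))
for s in(S,T):
  P=cloud(s);m=(P[...,2]>.105)&(P[...,2]<.122)&(abs(P[...,0]-.53)<.04)&(abs(P[...,1]-.04)<.03);print(m.sum(),np.nanmedian(P[m],0) if m.any() else '')
s=env.observe();print(s['position'],s['ft_force'],s['time_s'])
```

```text
49 [0.53178055 0.04081164 0.11427963]
41 [0.52844079 0.04056592 0.1138513 ]
[0.42119029 0.02776805 0.2097983 ] [-0.27904062 -0.21945389  0.79832993] 8.9
```

View pics/c5.png

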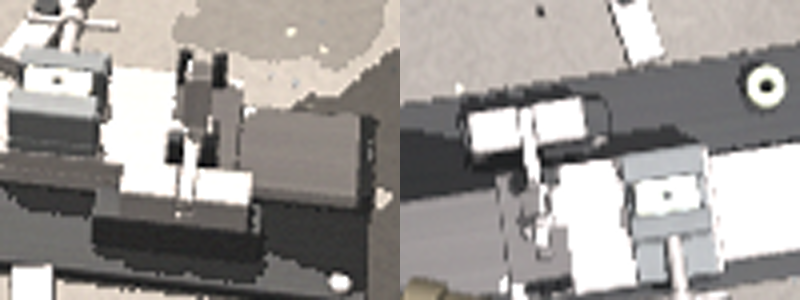

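The bolt lies in the keeper's slot (right half, about (530,125)) and reaches almost to the outer face. The handle stayed where I left it, and the gripper is clear. Handing in.

```bash
python3 -c "
from rig import env
print(env.close_job())"
```

```text
the job is handed in; nothing more can be done
None
```

The vise is locked: the bolt went into the keeper's slot on the first try and is home against its end stop (up to about 14 N pressed against that stop), the handle is released, and I handed the job in at about 9 s.

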